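# Sweep the offcuts into the scrap tray

## Task

Clear the goldsmith's board: with the fingers, sweep the three metal offcuts (brass bar stub, copper slug and silver casting button) across the green top and over its edge into the black scrap tray, pushing them along without picking any of them up. Let none fall into the finished-work tray with the rings, and leave the standing punch, the amber bottle and the white pot as they are.

Things in the scene. Friction and masses are not known exactly. Their poses are not given: they have to be found in the camera images.
- board: Board with a green top on a dark foot, fixed to the bench; flat top 240 mm (its x) by 260 mm (its y), 40 mm above the bench; origin: centre of its underside on the bench, z up. Nothing stands proud of the top at its edges, so a thing swept over the +y or -y edge (130 mm from the centre line) drops into the tray there.
- scrap_tray: The scrap tray: black, empty open tray fixed to the bench, parallel to the board: 210 mm (its x) by 120 mm (its y), 26 mm high, walls and floor 3 mm; origin: centre of its underside. On the +y or the -y side of the board (varies), 178 mm centre to centre, its inner rim 12 mm under the board's overhanging edge and 14 mm below the top.
- finished_tray: The finished-work tray: white, blue lining, three finger rings fixed in it; on the other side of the board from the scrap tray; open tray fixed to the bench, parallel to the board: 210 mm (its x) by 120 mm (its y), 26 mm high, walls and floor 3 mm; origin: centre of its underside.
- brass_bar: Loose brass bar stub, 24 x 14 mm, 10 mm high, about 30 g, lying flat on the board at any yaw; origin: centre of its underside (long side along its x). Offcuts and punch start in four lanes 46 mm apart along the board's x, in any order, within 55 mm of its centre in y.
- copper_slug: Loose copper disc, 22 mm diameter, 10 mm high, about 33 g, lying flat on the board; origin: centre of its underside.
- silver_button: Loose silver-grey casting button, 24 mm diameter at the foot (straight to 6 mm, then narrowing to 16 mm), 11 mm high, about 40 g, lying flat on the board; origin: centre of its underside.
- punch: Bright steel doming punch standing loose and upright on the board among the offcuts, 16 mm diameter, 60 mm high; origin: centre of its underside. It must stay where it stands.
- amber_bottle: Small amber bottle with a black cap standing on the bench beyond the board's far (+x) edge, 38 mm diameter, 75 mm high; origin: centre of its underside. Leave alone.
- flux_pot: Small white ceramic pot standing on the bench beyond the board's far (+x) edge, 52 mm diameter, 38 mm high; origin: centre of its underside. Leave alone.

How it is judged:
At the end, for the whole second after the job is handed in: All three offcuts lie at rest inside the black scrap tray (centre within its walls, underside point no higher than 30 mm above the bench); the punch stands within 12 mm, and bottle and pot within 15 mm, of where they started, all upright within about 11 degrees (x of brass_bar in the frame of scrap_tray between -0.105 and 0.105 m and y of brass_bar in the frame of scrap_tray between -0.06 and 0.06 m and z of each of brass_bar, copper_slug, silver_button in the frame of scrap_tray below 0.03 m and linear speed of each of brass_bar, copper_slug, silver_button below 0.02 m/s and x of copper_slug in the frame of scrap_tray between -0.105 and 0.105 m and y of copper_slug in the frame of scrap_tray between -0.06 and 0.06 m and x of silver_button in the frame of scrap_tray between -0.105 and 0.105 m and y of silver_button in the frame of scrap_tray between -0.06 and 0.06 m and distance of punch from where it was at the start of the episode below 0.012 m and angle between each of punch, amber_bottle, flux_pot's own z axis and vertical below 0.2 rad and distance of each of amber_bottle, flux_pot from where it was at the start of the episode below 0.015 m); the robot touches nothing.
It fails at once if an offcut is lifted more than 20 mm off the board (height (world z) of any of brass_bar, copper_slug, silver_button above 0.06 m).
It fails at once if an offcut falls into the finished-work tray ((x of brass_bar in the frame of finished_tray between -0.105 and 0.105 m and y of brass_bar in the frame of finished_tray between -0.06 and 0.06 m and z of brass_bar in the frame of finished_tray below 0.03 m) or (x of copper_slug in the frame of finished_tray between -0.105 and 0.105 m and y of copper_slug in the frame of finished_tray between -0.06 and 0.06 m and z of copper_slug in the frame of finished_tray below 0.03 m) or (x of silver_button in the frame of finished_tray between -0.105 and 0.105 m and y of silver_button in the frame of finished_tray between -0.06 and 0.06 m and z of silver_button in the frame of finished_tray below 0.03 m)).
It fails at once if the punch is shifted more than 12 mm or knocked over (distance of punch from where it was at the start of the episode above 0.012 m or angle between punch's own z axis and vertical above 0.3 rad).
It fails at once if the bottle or the pot is shifted more than 15 mm or tipped (distance of any of amber_bottle, flux_pot from where it was at the start of the episode above 0.015 m or angle between any of amber_bottle, flux_pot's own z axis and vertical above 0.3 rad).
It also fails if it takes over 54 s, if anything falls off the work surface, if the arm or the gripper's body presses on something with over 40 N, if the wrist force passes 120 N, or if a joint passes its speed limit or range.

## Robot

A 6-joint arm with a two-finger parallel gripper is mounted at the origin on the work surface. World frame = base frame: x ahead of the robot, y to its left, z up, the work surface at z = 0. Lengths are in m, angles in rad, forces in N, time in s.
With the tool pointing down it reaches from about 0.3 to 0.825 m from the base axis. Payload 5.4 kg.
Tool frame: the origin (TCP) lies between the finger pads; the fingertips stand 22 mm ahead of it and the grasp point (between the pads) lies 3 mm ahead of it; z points along the fingers, y is the line along which they close (so a half turn about z gives the same grasp; the last joint's range is limited). The gripper opens to 92 mm and grips with 3 to 60 N. Pads are 20 mm wide; open, the fingers measure 128 mm over their backs; the gripper's body (75 mm by 189 mm) begins 69 mm behind the grasp point.
Start: joints at [1.134, 0.158, 1.597, -0, 1.386, -0.21], TCP at [0.129, 0.56, 0.237] pointing down, gripper open.
Joint ranges: [-2.91, 2.91], [-0.94, 2.29], [0.18, 2.7], [-1.29, 4.43], [0.17, 2.64], [-3, 3]. Speed limits (rad/s): [2.57, 2.57, 3.14, 3.14, 3.14, 3.14].

## Interface

Orientations are given as a unit quaternion [w, x, y, z].
In Python, from rig import get_state, imaging, order, models gives the robot as it stands. The module is installed in compiled form; this text tells all that it offers.
- The arm moves only by the shell command python3 -m crank 'ROWS' [FORCE]. ROWS is JSON, a list of rows, each an object of numbers: "rx", "ry", "rz": the turn, a rotation vector about the tool's x, y, z in rad; "x", "y", "z": the shift along the tool's x, y, z in m; "jaw": the opening, from 0 (shut) to 1 (fully open). In form: [{"rx": .., "ry": .., "rz": .., "x": .., "y": .., "z": .., "jaw": ..}, ...]. A call has 1 to 10 rows; each row shifts and turns the commanded pose from where the row before left it, along the tool's axes as they then stand; what a row does not reach is not made up. A row lasts 1/12 s, in which the tool goes at most 41.7 mm and 7.16 degrees, less where a joint would pass 70% of its speed; a pose out of reach is approached as far as the arm can. A call is refused whole if a number of a shift passes 0.0417 or a number of a turn 0.125, either way. A call with a gripper value outside its range is refused whole. The fingers move at their own pace and stop on an object; FORCE is the grip in N (left out, the last holds). Time passes only in rows, so rows that do not move let the fingers close. It gives the time, the measured TCP pose, the force, the opening and the grip force at its end, in the units of the state.
- get_state(): the state, without advancing time (a new reading comes with each control period).
- imaging.capture(name): name is "scene" or "side" or "wrist"; returns a dict with "img" (384x512x3 uint8, blue, green, red), "mtx" (3x3 intrinsics, pixels), "position" and "rotation" of the camera in the world; the wrist camera has in their place "tool_from_camera" (4x4, takes a point from camera to tool coordinates, whose origin is the TCP and whose axes are the flange's). Camera axes: x right, y down, z forward; pixel columns grow to the right and rows downward; lengths in m; the calibration is good to about 2 mm. A picture is of the moment at which its call begins: read the wrist's pose just before it. There is no depth.
- order.job_done(): hands the job in; it is judged then, once.
Trained networks look in a picture, given as the dict that the camera call returned (one of the last four; its "shot" number tells which), for a name from the list of things; names that differ only in an ending like _2 or _b are one class to them, and where a whole thing is asked for, a point or a joint stands for the part that bears it (a point fixed in the world has none). Each returns a list of dicts, best first, with "score" (0 to 1); they miss things now and then, are a little off and sometimes report something else, mostly with a low value. They report only what shows in the picture. A call takes as long as a camera call.
- models.spot_in(picture, thing): "rect" ([left, top, right, bottom] in pixels, round what is visible of it).
- models.landmark_of(picture, thing): "pixel" ([column, row] in pixels: a listed point, or the origin of a listed thing).
The state is a dict: "clock": time; "joints": joint angles; "dq": joint speeds; "joint_efforts": joint torques, N m; "tcp_pos": TCP position; "eef_rot": TCP orientation; "force": force on the tool from outside, world axes, zero at the start; "wrist_torque": the same for the moment, N m; "opening": finger opening in m; "grip_force": force on a finger pad.
Only numpy, scipy, OpenCV 4.12 (cv2) and the standard library are available. Lean on these libraries where they do the work, as an engineer would, in place of code of your own. Each camera call takes 0.05 s, during which the arm holds its last target. There are 200 camera calls.

## Working session

There is one attempt and no reset: what is moved stays moved. The work goes in short steps, Python scripts to look and compute and a shell command to move; the robot and the scene stay as the last step left them, time stands still between calls to the robot, and variables do not carry over. Pictures are saved under pics/ and viewed, at most 10 in all, crops included, and the job is handed in when it is done.

```bash
mkdir -p pics
cat > h.py <<'E'
import numpy as np, cv2
from rig import get_state, imaging, order, models
from scipy.spatial.transform import Rotation as R
def rot(p):
    r=np.array(p["rotation"],float)
    return r if r.shape==(3,3) else R.from_quat(r[[1,2,3,0]]).as_matrix()
def at(p,px,z):
    px=np.array(px,float); d=rot(p)@np.linalg.inv(np.array(p["mtx"]))@np.array([px[0],px[1],1.])
    c=np.array(p["position"]); return c+d*(z-c[2])/d[2]
def proj(p,X):
    v=np.array(p["mtx"])@rot(p).T@(np.array(X)-np.array(p["position"])); return v[:2]/v[2]
E
python3 - <<'E'
from h import *
s=get_state();print(s["clock"],s["tcp_pos"],s["eef_rot"],s["opening"])
Z=dict(board=0,scrap_tray=0,finished_tray=0,brass_bar=.04,copper_slug=.04,silver_button=.04,punch=.04,amber_bottle=0,flux_pot=0)
for c in("scene","side"):
    p=imaging.capture(c);cv2.imwrite(f"pics/{c}0.png",p["img"]);print(c,p["position"])
    for k,z in Z.items():
        for m in models.landmark_of(p,k)[:2]:print(k,round(m["score"],2),np.round(m["pixel"]),np.round(at(p,m["pixel"],z),4))
E
```

```text
0.0 [0.12905335 0.55972612 0.23561244] [-2.84725899e-04  1.13136385e-01  9.93579025e-01 -8.93034968e-04] 0.09211637225816471
scene [ 1.22153819 -0.23726884  0.6800647 ]
board 0.68 [255. 196.] [0.567 0.055 0.   ]
scrap_tray 0.84 [339. 187.] [0.608  0.2368 0.    ]
finished_tray 0.63 [172. 204.] [ 0.5257 -0.1127  0.    ]
brass_bar 0.61 [261. 162.] [0.5102 0.0924 0.04  ]
copper_slug 0.43 [284. 202.] [0.643  0.0845 0.04  ]
silver_button 0.4 [245. 175.] [0.5383 0.0437 0.04  ]
punch 0.5 [243. 191.] [0.5833 0.0217 0.04  ]
amber_bottle 0.59 [203. 267.] [ 0.7046 -0.1055  0.    ]
flux_pot 0.59 [326. 245.] [0.7415 0.1288 0.    ]
side [0.39382754 0.42993256 0.55645624]
board 0.85 [264. 235.] [0.5692 0.0538 0.    ]
scrap_tray 0.85 [192. 318.] [0.5982 0.2323 0.    ]
scrap_tray 0.42 [266. 233.] [0.5682 0.0494 0.    ]
finished_tray 0.74 [327. 177.] [ 0.5217 -0.1209  0.    ]
finished_tray 0.33 [152. 224.] [0.7519 0.1183 0.    ]
brass_bar 0.65 [294. 257.] [0.499  0.0982 0.04  ]
copper_slug 0.48 [213. 217.] [0.6472 0.0854 0.04  ]
copper_slug 0.21 [187. 316.] [0.5907 0.2476 0.04  ]
silver_button 0.7 [217. 214.] [0.6431 0.0777 0.04  ]
silver_button 0.59 [288. 222.] [0.5344 0.0424 0.04  ]
punch 0.79 [265. 204.] [0.5837 0.0223 0.04  ]
punch 0.59 [188. 317.] [0.5883 0.2477 0.04  ]
amber_bottle 0.62 [233. 154.] [ 0.7143 -0.1005  0.    ]
flux_pot 0.59 [150. 223.] [0.7558 0.119  0.    ]
```

View pics/scene0.png

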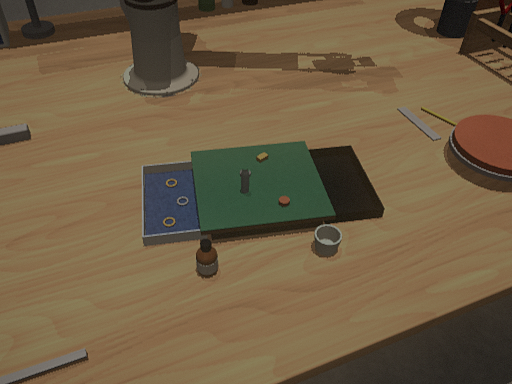

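View pics/side0.png

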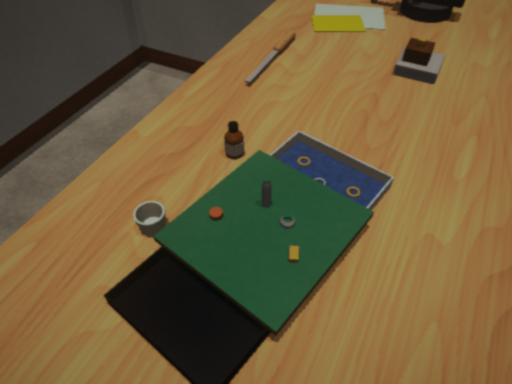

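The brass (side 294,254), copper (216,213), silver (288,222) and punch (266,195) sit on the green top. The black tray is on the board's +y side and the finished tray on its -y side. I'll refine the poses by colour segmentation.

```bash
cat > m.py <<'E'
from h import *
def blobs(p,lo,hi,z,roi=None,amin=15):
    hsv=cv2.cvtColor(p["img"],cv2.COLOR_BGR2HSV);m=cv2.inRange(hsv,np.array(lo),np.array(hi))
    if roi is not None:m&=roi
    cs,_=cv2.findContours(m,cv2.RETR_EXTERNAL,cv2.CHAIN_APPROX_NONE)
    return sorted([c[:,0,:] for c in cs if cv2.contourArea(c)>=amin],key=lambda c:-cv2.contourArea(c))
def board(p):
    c=blobs(p,(65,100,30),(90,255,255),.04)[0]
    X=np.array([at(p,q,.04)[:2] for q in c],np.float32)
    return c,cv2.minAreaRect(X*1000)
def world(p,c,z):
    X=np.array([at(p,q,z)[:2] for q in c],np.float32)*1000
    return cv2.minAreaRect(X)
if __name__=="__main__":
    for n in("scene","side"):
        p=imaging.capture(n);c,r=board(p);print(n,"board",r)
        roi=np.zeros((384,512),np.uint8);cv2.fillPoly(roi,[cv2.convexHull(c)],255);roi=cv2.erode(roi,np.ones((7,7)))
        hsv=cv2.cvtColor(p["img"],cv2.COLOR_BGR2HSV)
        m=~cv2.inRange(hsv,np.array((60,90,20)),np.array((95,255,255)))&roi
        for c in [k[:,0,:] for k in cv2.findContours(m,0,1)[0]]:
            if len(c)<5:continue
            x,y,w,h=cv2.boundingRect(c);r=world(p,c,.046)
            print((x,y,w,h),hsv[y+h//2,x+w//2],[np.round(v) for v in r])
    cv2.imwrite("pics/crop.png",cv2.resize(p["img"][130:330,150:400],None,fx=3,fy=3,interpolation=2))
E
python3 m.py
```

```text
Traceback (most recent call last):
  File "m.py", line 16, in <module>
    p=imaging.capture(n);c,r=board(p);print(n,"board",r)
                             ~~~~~^^^
  File "m.py", line 8, in board
    c=blobs(p,(65,100,30),(90,255,255),.04)[0]
      ~~~~~~~~~~~~~~~~~~~~~~~~~~~~~~~~~~~~~^^^
IndexError: list index out of range
```

```bash
sed -i 's/(65,100,30)/(50,60,20)/; s/(60,90,20)/(50,60,20)/;s/(95,255,255)/(90,255,255)/' m.py
python3 -c "
from h import *
for n,x,y in(('scene',215,170),('side',240,240)):
    print(cv2.cvtColor(cv2.imread(f'pics/{n}0.png'),40)[y,x])"
python3 m.py
```

```text
[63 78 85]
[ 69 134  80]
scene board ((566.239013671875, 60.992279052734375), (260.3386535644531, 238.7999725341797), 77.25175476074219)
(278, 195, 12, 12) [ 10 138 133] [array([643.,  82.]), array([22., 31.]), np.float64(64.0)]
(239, 169, 12, 25) [30 34 53] [array([561.,  33.]), array([23., 74.]), np.float64(67.0)]
(256, 152, 13, 11) [ 23 124 142] [array([502.,  97.]), array([24., 32.]), np.float64(16.0)]
side board ((564.8544921875, 59.93329620361328), (262.25335693359375, 242.09060668945312), 77.2188491821289)
(288, 245, 12, 18) [ 22 179 155] [array([502.,  96.]), array([16., 31.]), np.float64(23.0)]
(280, 217, 15, 11) [56 38 93] [array([534.,  47.]), array([22., 20.]), np.float64(23.0)]
(208, 206, 15, 15) [  9 183 149] [array([645.,  81.]), array([23., 30.]), np.float64(30.0)]
(262, 181, 9, 26) [38 24 42] [array([590.,   6.]), array([14., 57.]), np.float64(26.0)]
```

```bash
cat > b.py <<'E'
from h import *
s=get_state();a=np.radians(77.2);Y=np.array([np.cos(a),np.sin(a)]);X=np.array([Y[1],-Y[0]])
d=np.array(s["tcp_pos"][:2])-[.5655,.0605]
q=np.array(s["eef_rot"]);M=R.from_quat(q[[1,2,3,0]]).as_matrix()
print("t",s["clock"],"board x,y,z",np.round([d@X,d@Y,s["tcp_pos"][2]],4),"toolx angle rel +y",round(np.degrees(np.arctan2(M[1,0],M[0,0]))-77.2,2),"tilt",np.round(M[:,2],3),"jaw",round(s["opening"],4),"F",np.round(s["force"],1))
E
r='{"x":-0.0291,"y":-0.0253,"jaw":0.11}'
python3 -m crank '[{"x":-0.029,"y":-0.0253,"jaw":0.11},{"x":-0.029,"y":-0.0253,"jaw":0.11},{"x":-0.029,"y":-0.0253,"jaw":0.11},{"x":-0.029,"y":-0.0253,"jaw":0.11},{"x":-0.029,"y":-0.0253,"jaw":0.11},{"x":-0.029,"y":-0.0253,"jaw":0.11},{"x":-0.029,"y":-0.0253,"jaw":0.11},{"x":-0.029,"y":-0.0253,"jaw":0.11},{"x":-0.029,"y":-0.0253,"jaw":0.11},{"x":-0.029,"y":-0.0253,"jaw":0.11}]'; python3 b.py
```

```text
t 1.15 board x,y,z [-0.5361  0.3907  0.2366] toolx angle rel +y 89.8 tilt [-0.  0. -1.] jaw 0.0918 F [0.5 0.3 0.1]$[0]: bad value
```

```bash
python3 -m crank '[{"x":-0.029,"y":-0.0253,"jaw":0.11},{"x":-0.029,"y":-0.0253,"jaw":0.11},{"x":-0.029,"y":-0.0253,"jaw":0.11},{"x":-0.029,"y":-0.0253,"jaw":0.11},{"x":-0.029,"y":-0.0253,"jaw":0.11},{"x":-0.029,"y":-0.0253,"jaw":0.11},{"rz":0.12,"jaw":0.11},{"rz":0.12,"jaw":0.11},{"rz":0.12,"jaw":0.11},{"rz":0.12,"jaw":0.11}]'; python3 -m crank '[{"rz":0.121,"jaw":0.11},{"rz":0.121,"jaw":0.11},{"rz":0.121,"jaw":0.11},{"rz":0.121,"jaw":0.11},{"rz":0.121,"jaw":0.11},{"rz":0.121,"jaw":0.11},{"rz":0.121,"jaw":0.11},{"rz":0.121,"jaw":0.11},{"rz":0.121,"jaw":0.11},{"jaw":0.11}]'; python3 b.py
```

```text
t 1.15 board x,y,z [-0.5361  0.3907  0.2366] toolx angle rel +y 89.8 tilt [-0.  0. -1.] jaw 0.0918 F [0.5 0.3 0.1]$[0]: bad value
$[0]: bad value
```

```bash
python3 -m crank '[{"rx":0,"ry":0,"rz":0,"x":-0.029,"y":-0.0253,"z":0,"jaw":0.11},{"rx":0,"ry":0,"rz":0,"x":-0.029,"y":-0.0253,"z":0,"jaw":0.11},{"rx":0,"ry":0,"rz":0,"x":-0.029,"y":-0.0253,"z":0,"jaw":0.11},{"rx":0,"ry":0,"rz":0,"x":-0.029,"y":-0.0253,"z":0,"jaw":0.11},{"rx":0,"ry":0,"rz":0,"x":-0.029,"y":-0.0253,"z":0,"jaw":0.11},{"rx":0,"ry":0,"rz":0,"x":-0.029,"y":-0.0253,"z":0,"jaw":0.11},{"rx":0,"ry":0,"rz":0,"x":-0.029,"y":-0.0253,"z":0,"jaw":0.11},{"rx":0,"ry":0,"rz":0,"x":-0.029,"y":-0.0253,"z":0,"jaw":0.11}]'; python3 b.py
```

```text
clock: 1.82
tcp_pos: [0.3105, 0.3093, 0.2368]
eef_rot: [0.0, 0.113, 0.994, 0.0]
force: [0.1, 0.6, 0.3]
opening: 0.0407
grip_force: 0.0
t 1.8167 board x,y,z [-0.3038  0.1862  0.2368] toolx angle rel +y 89.83 tilt [ 0.001  0.    -1.   ] jaw 0.0407 F [0.1 0.6 0.3]
```

```bash
python3 -m crank '[{"rx":0,"ry":0,"rz":0,"x":-0.029,"y":-0.0253,"z":0,"jaw":0.11},{"rx":0,"ry":0,"rz":0,"x":-0.029,"y":-0.0253,"z":0,"jaw":0.11},{"rx":0,"ry":0,"rz":0,"x":-0.029,"y":-0.0253,"z":0,"jaw":0.11},{"rx":0,"ry":0,"rz":0,"x":-0.029,"y":-0.0253,"z":0,"jaw":0.11},{"rx":0,"ry":0,"rz":0,"x":-0.029,"y":-0.0253,"z":0,"jaw":0.11},{"rx":0,"ry":0,"rz":0,"x":-0.029,"y":-0.0253,"z":0,"jaw":0.11},{"rx":0,"ry":0,"rz":0,"x":-0.029,"y":-0.0253,"z":0,"jaw":0.11},{"rx":0,"ry":0,"rz":0,"x":-0.029,"y":-0.0253,"z":0,"jaw":0.11}]' >/dev/null; python3 -m crank '[{"rx":0,"ry":0,"rz":0.12,"x":0,"y":0,"z":0,"jaw":0.11},{"rx":0,"ry":0,"rz":0.12,"x":0,"y":0,"z":0,"jaw":0.11},{"rx":0,"ry":0,"rz":0.12,"x":0,"y":0,"z":0,"jaw":0.11},{"rx":0,"ry":0,"rz":0.12,"x":0,"y":0,"z":0,"jaw":0.11},{"rx":0,"ry":0,"rz":0.12,"x":0,"y":0,"z":0,"jaw":0.11},{"rx":0,"ry":0,"rz":0.12,"x":0,"y":0,"z":0,"jaw":0.11},{"rx":0,"ry":0,"rz":0.12,"x":0,"y":0,"z":0,"jaw":0.11},{"rx":0,"ry":0,"rz":0.12,"x":0,"y":0,"z":0,"jaw":0.11},{"rx":0,"ry":0,"rz":0.12,"x":0,"y":0,"z":0,"jaw":0.11},{"rx":0,"ry":0,"rz":0.12,"x":0,"y":0,"z":0,"jaw":0.11}]'>/dev/null; python3 -m crank '[{"rx":0,"ry":0,"rz":0.12,"x":0,"y":0,"z":0.02,"jaw":0.11},{"rx":0,"ry":0,"rz":0.12,"x":0,"y":0,"z":0.02,"jaw":0.11},{"rx":0,"ry":0,"rz":0.12,"x":0,"y":0,"z":0.02,"jaw":0.11},{"rx":0,"ry":0,"rz":0,"x":0,"y":0,"z":0,"jaw":0.11},{"rx":0,"ry":0,"rz":0,"x":0,"y":0,"z":0,"jaw":0.11}]'; python3 b.py
python3 - <<'E'
from m import *
for n in("side",):
    p=imaging.capture(n);cv2.imwrite("pics/s1.png",p["img"])
E
```

```text
clock: 3.73
tcp_pos: [0.4897, 0.0616, 0.176]
eef_rot: [-0.001, 0.778, 0.628, -0.001]
force: [-0.0, -0.5, 0.5]
opening: 0.0101
grip_force: 0.0
t 3.7333 board x,y,z [-0.0742 -0.0157  0.176 ] toolx angle rel +y 0.62 tilt [-0.002  0.    -1.   ] jaw 0.0101 F [-0.  -0.5  0.5]
```

View pics/s1.png

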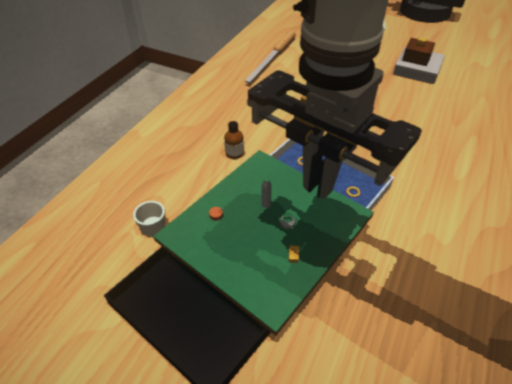

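The fingers (around 320,190) are above and behind the brass (294,254), on its -y side. Descending now.

```bash
python3 -m crank '[{"rx":0,"ry":0,"rz":0.01,"x":-0.004,"y":0.002,"z":0.022,"jaw":0.11},{"rx":0,"ry":0,"rz":0,"x":0,"y":0,"z":0.022,"jaw":0.11},{"rx":0,"ry":0,"rz":0,"x":0,"y":0,"z":0.022,"jaw":0.11},{"rx":0,"ry":0,"rz":0,"x":0,"y":0,"z":0.022,"jaw":0.11},{"rx":0,"ry":0,"rz":0,"x":0,"y":0,"z":0.02,"jaw":0.11},{"rx":0,"ry":0,"rz":0,"x":0,"y":0,"z":0,"jaw":0.11},{"rx":0,"ry":0,"rz":0,"x":0,"y":0,"z":0,"jaw":0.11}]' >/dev/null; python3 b.py
```

```text
t 4.3667 board x,y,z [-0.071  -0.0196  0.0694] toolx angle rel +y -0.06 tilt [ 0. -0. -1.] jaw 0.0101 F [ 0.7 -0.1  0.4]
```

```bash
python3 -m crank '[{"rx":0,"ry":0,"rz":0,"x":0,"y":0,"z":0.003,"jaw":0.11},{"rx":0,"ry":0,"rz":0,"x":0.009,"y":0,"z":0,"jaw":0.11},{"rx":0,"ry":0,"rz":0,"x":0.009,"y":0,"z":0,"jaw":0.11},{"rx":0,"ry":0,"rz":0,"x":0.009,"y":0,"z":0,"jaw":0.11},{"rx":0,"ry":0,"rz":0,"x":0.009,"y":0,"z":0,"jaw":0.11},{"rx":0,"ry":0,"rz":0,"x":0.009,"y":0,"z":0,"jaw":0.11},{"rx":0,"ry":0,"rz":0,"x":0.009,"y":0,"z":0,"jaw":0.11}]' >/dev/null; python3 b.py
python3 - <<'E'
from h import *
p=imaging.capture("side");cv2.imwrite("pics/s2.png",p["img"])
E
```

```text
t 4.95 board x,y,z [-0.0713  0.0356  0.0658] toolx angle rel +y -0.11 tilt [ 0. -0. -1.] jaw 0.0101 F [ 0.4 -1.  -0.1]
```

View pics/s2.png

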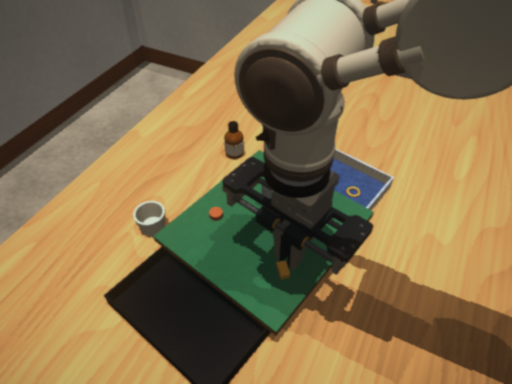

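The brass (283,270) sits squarely ahead of the fingers, so I'll carry on over the edge and then lift.

```bash
python3 -m crank '[{"rx":0,"ry":0,"rz":0,"x":0.01,"y":0,"z":0,"jaw":0.11},{"rx":0,"ry":0,"rz":0,"x":0.01,"y":0,"z":0,"jaw":0.11},{"rx":0,"ry":0,"rz":0,"x":0.01,"y":0,"z":0,"jaw":0.11},{"rx":0,"ry":0,"rz":0,"x":0.01,"y":0,"z":0,"jaw":0.11},{"rx":0,"ry":0,"rz":0,"x":0.01,"y":0,"z":0,"jaw":0.11},{"rx":0,"ry":0,"rz":0,"x":0.01,"y":0,"z":0,"jaw":0.11},{"rx":0,"ry":0,"rz":0,"x":0.01,"y":0,"z":0,"jaw":0.11},{"rx":0,"ry":0,"rz":0,"x":0.01,"y":0,"z":0,"jaw":0.11},{"rx":0,"ry":0,"rz":0,"x":0.01,"y":0,"z":0,"jaw":0.11},{"rx":0,"ry":0,"rz":0,"x":0.01,"y":0,"z":0,"jaw":0.11}]' >/dev/null; python3 b.py;  python3 -m crank '[{"rx":0,"ry":0,"rz":0,"x":0.003,"y":0,"z":0,"jaw":0.11},{"rx":0,"ry":0,"rz":0,"x":0,"y":0,"z":-0.03,"jaw":0.11},{"rx":0,"ry":0,"rz":0,"x":0,"y":0,"z":-0.03,"jaw":0.11},{"rx":0,"ry":0,"rz":0,"x":0,"y":0,"z":-0.03,"jaw":0.11},{"rx":0,"ry":0,"rz":0,"x":0,"y":0,"z":0,"jaw":0.11}]' >/dev/null; python3 b.py
python3 - <<'E'
from h import *
p=imaging.capture("side");cv2.imwrite("pics/s3.png",p["img"])
for k in("brass_bar","silver_button"):print(k,[(round(m["score"],2),np.round(m["pixel"])) for m in models.landmark_of(p,k)[:2]])
E
```

```text
t 5.8333 board x,y,z [-0.071   0.1354  0.0656] toolx angle rel +y -0.15 tilt [ 0.  0. -1.] jaw 0.0103 F [0.  0.5 0.7]
t 6.25 board x,y,z [-0.0673  0.1391  0.1626] toolx angle rel +y -0.14 tilt [ 0.011  0.002 -1.   ] jaw 0.01 F [1.3 0.4 1.3]
brass_bar [(0.51, array([238., 319.]))]
silver_button []
```

View pics/s3.png

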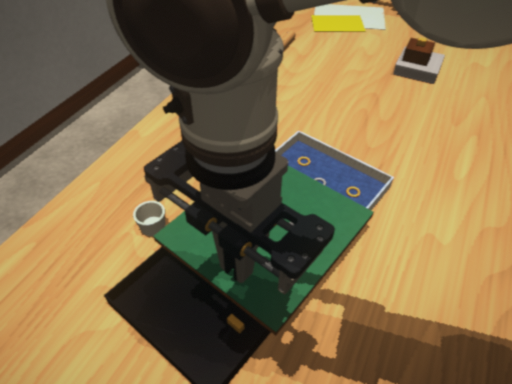

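Brass is in the black tray (236,324). Next is the silver.

```bash
python3 -m crank '[{"rx":0,"ry":0,"rz":0,"x":-0.0322,"y":0.0072,"z":0,"jaw":0.11},{"rx":0,"ry":0,"rz":0,"x":-0.0322,"y":0.0072,"z":0,"jaw":0.11},{"rx":0,"ry":0,"rz":0,"x":-0.0322,"y":0.0072,"z":0,"jaw":0.11},{"rx":0,"ry":0,"rz":0,"x":-0.0322,"y":0.0072,"z":0,"jaw":0.11},{"rx":0,"ry":0,"rz":0,"x":-0.0322,"y":0.0072,"z":0,"jaw":0.11},{"rx":0,"ry":0,"rz":0,"x":-0.0322,"y":0.0072,"z":0,"jaw":0.11},{"rx":0,"ry":0,"rz":0,"x":0,"y":0,"z":0,"jaw":0.11},{"rx":0,"ry":0,"rz":0,"x":0,"y":0,"z":0.02,"jaw":0.11},{"rx":0,"ry":0,"rz":0,"x":0,"y":0,"z":0,"jaw":0.11},{"rx":0,"ry":0,"rz":0,"x":0,"y":0,"z":0,"jaw":0.11}]' >/dev/null; python3 b.py
python3 - <<'E'
from h import *
p=imaging.capture("side");cv2.imwrite("pics/s4.png",p["img"])
for k in("silver_button","punch"):print(k,[(round(m["score"],2),np.round(m["pixel"]),np.round(at(p,m["pixel"],.04),4)) for m in models.landmark_of(p,k)[:2]])
E
```

```text
t 7.2333 board x,y,z [-0.0304 -0.0557  0.1333] toolx angle rel +y -0.15 tilt [-0.005  0.001 -1.   ] jaw 0.0101 F [-0.  -0.4  0.6]
silver_button [(0.49, array([287., 221.]), array([0.5358, 0.0404, 0.04  ]))]
punch [(0.7, array([266., 204.]), array([0.5822, 0.0228, 0.04  ]))]
```

View pics/s4.png

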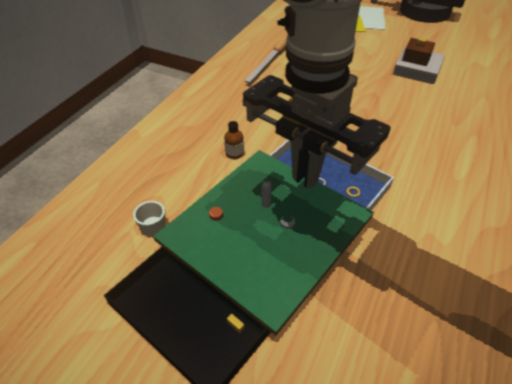

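Silver (288,222) is ahead of the fingers (307,180), and the punch (266,193) is clear to the side. Brass lies in the tray (236,322). Descending and pushing.

```bash
python3 -m crank '[{"rx":0,"ry":0,"rz":0,"x":-0.001,"y":0.003,"z":0.022,"jaw":0.11},{"rx":0,"ry":0,"rz":0,"x":0,"y":0,"z":0.022,"jaw":0.11},{"rx":0,"ry":0,"rz":0,"x":0,"y":0,"z":0.019,"jaw":0.11},{"rx":0,"ry":0,"rz":0,"x":0,"y":0,"z":0,"jaw":0.11},{"rx":0,"ry":0,"rz":0,"x":0,"y":0,"z":0,"jaw":0.11},{"rx":0,"ry":0,"rz":0,"x":0,"y":0,"z":0,"jaw":0.11}]' >/dev/null; python3 b.py
```

```text
t 7.8833 board x,y,z [-0.0243 -0.0567  0.0741] toolx angle rel +y -0.12 tilt [ 0.002 -0.    -1.   ] jaw 0.0102 F [-0.3 -0.7  0.1]
```

```bash
python3 -m crank '[{"rx":0,"ry":0,"rz":0,"x":0,"y":-0.002,"z":0.008,"jaw":0.11},{"rx":0,"ry":0,"rz":0,"x":0,"y":0,"z":0,"jaw":0.11},{"rx":0,"ry":0,"rz":0,"x":0.009,"y":0,"z":0,"jaw":0.11},{"rx":0,"ry":0,"rz":0,"x":0.009,"y":0,"z":0,"jaw":0.11},{"rx":0,"ry":0,"rz":0,"x":0.009,"y":0,"z":0,"jaw":0.11},{"rx":0,"ry":0,"rz":0,"x":0.009,"y":0,"z":0,"jaw":0.11},{"rx":0,"ry":0,"rz":0,"x":0.009,"y":0,"z":0,"jaw":0.11},{"rx":0,"ry":0,"rz":0,"x":0.009,"y":0,"z":0,"jaw":0.11},{"rx":0,"ry":0,"rz":0,"x":0.009,"y":0,"z":0,"jaw":0.11},{"rx":0,"ry":0,"rz":0,"x":0.009,"y":0,"z":0,"jaw":0.11}]' >/dev/null; python3 b.py
python3 - <<'E'
from h import *
p=imaging.capture("side");cv2.imwrite("pics/s5.png",p["img"][130:330,150:400].repeat(3,0).repeat(3,1))
E
```

```text
t 8.7167 board x,y,z [-0.0272  0.0161  0.0646] toolx angle rel +y -0.13 tilt [ 0. -0. -1.] jaw 0.0099 F [0.2 0.9 1.2]
```

View pics/s5.png

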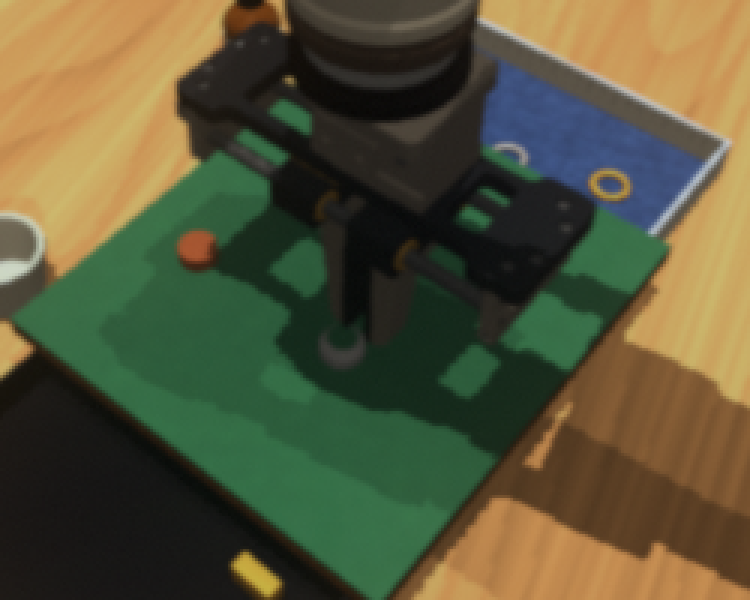

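The silver (crop 343,345) sits centred ahead of the two fingertips, so I'll continue over the edge.

```bash
python3 -m crank '[{"rx":0,"ry":0,"rz":0,"x":0.012,"y":0,"z":-0.001,"jaw":0.11},{"rx":0,"ry":0,"rz":0,"x":0.012,"y":0,"z":0,"jaw":0.11},{"rx":0,"ry":0,"rz":0,"x":0.012,"y":0,"z":0,"jaw":0.11},{"rx":0,"ry":0,"rz":0,"x":0.012,"y":0,"z":0,"jaw":0.11},{"rx":0,"ry":0,"rz":0,"x":0.012,"y":0,"z":0,"jaw":0.11},{"rx":0,"ry":0,"rz":0,"x":0.012,"y":0,"z":0,"jaw":0.11},{"rx":0,"ry":0,"rz":0,"x":0.012,"y":0,"z":0,"jaw":0.11},{"rx":0,"ry":0,"rz":0,"x":0.012,"y":0,"z":0,"jaw":0.11},{"rx":0,"ry":0,"rz":0,"x":0.012,"y":0,"z":0,"jaw":0.11},{"rx":0,"ry":0,"rz":0,"x":0.012,"y":0,"z":0,"jaw":0.11}]' >/dev/null; python3 -m crank '[{"rx":0,"ry":0,"rz":0,"x":0.003,"y":0,"z":0,"jaw":0.11},{"rx":0,"ry":0,"rz":0,"x":0,"y":0,"z":0,"jaw":0.11},{"rx":0,"ry":0,"rz":0,"x":0,"y":0,"z":-0.03,"jaw":0.11},{"rx":0,"ry":0,"rz":0,"x":0,"y":0,"z":-0.03,"jaw":0.11},{"rx":0,"ry":0,"rz":0,"x":0,"y":0,"z":-0.03,"jaw":0.11},{"rx":0,"ry":0,"rz":0,"x":0,"y":0,"z":0,"jaw":0.11},{"rx":0,"ry":0,"rz":0,"x":0,"y":0,"z":0,"jaw":0.11}]' >/dev/null; python3 b.py
```

```text
t 10.1833 board x,y,z [-0.0252  0.1381  0.158 ] toolx angle rel +y -0.18 tilt [ 0.005  0.    -1.   ] jaw 0.0101 F [-0.6  0.3  0.7]
```

```bash
python3 -m crank '[{"rx":0,"ry":0,"rz":0,"x":-0.026,"y":0.0195,"z":0,"jaw":0.11},{"rx":0,"ry":0,"rz":0,"x":-0.026,"y":0.0195,"z":0,"jaw":0.11},{"rx":0,"ry":0,"rz":0,"x":-0.026,"y":0.0195,"z":0,"jaw":0.11},{"rx":0,"ry":0,"rz":0,"x":-0.026,"y":0.0195,"z":0,"jaw":0.11},{"rx":0,"ry":0,"rz":0,"x":-0.026,"y":0.0195,"z":0,"jaw":0.11},{"rx":0,"ry":0,"rz":0,"x":0,"y":0,"z":0,"jaw":0.11},{"rx":0,"ry":0,"rz":0,"x":0,"y":0,"z":0,"jaw":0.11},{"rx":0,"ry":0,"rz":0,"x":0,"y":0,"z":0,"jaw":0.11}]' >/dev/null; python3 b.py
python3 - <<'E'
from h import *
p=imaging.capture("side");cv2.imwrite("pics/s6.png",p["img"])
for k in("silver_button","punch","copper_slug"):print(k,[(round(m["score"],2),np.round(m["pixel"]),np.round(at(p,m["pixel"],.04),4)) for m in models.landmark_of(p,k)[:2]])
E
```

```text
t 10.85 board x,y,z [0.0692 0.0078 0.154 ] toolx angle rel +y -0.18 tilt [-0.003  0.001 -1.   ] jaw 0.0104 F [-0.2  0.2  0.3]
silver_button [(0.56, array([200., 320.]), array([0.5724, 0.2437, 0.04  ]))]
punch [(0.55, array([264., 203.]), array([0.5853, 0.0228, 0.04  ]))]
copper_slug [(0.61, array([213., 216.]), array([0.6471, 0.0837, 0.04  ])), (0.57, array([264., 236.]), array([0.5568, 0.0833, 0.04  ]))]
```

View pics/s6.png

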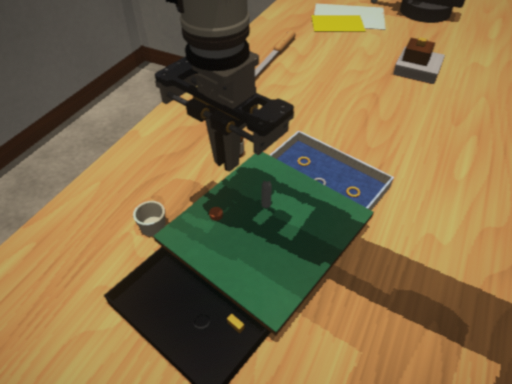

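Silver is in the tray (200,321), the punch (266,193) is unmoved, and the copper (215,213) is ahead of the fingers.

```bash
python3 -m crank '[{"rx":0,"ry":0,"rz":0,"x":-0.001,"y":0.001,"z":0.022,"jaw":0.11},{"rx":0,"ry":0,"rz":0,"x":0,"y":0,"z":0.022,"jaw":0.11},{"rx":0,"ry":0,"rz":0,"x":0,"y":0,"z":0.022,"jaw":0.11},{"rx":0,"ry":0,"rz":0,"x":0,"y":0,"z":0.018,"jaw":0.11},{"rx":0,"ry":0,"rz":0,"x":0,"y":0,"z":0,"jaw":0.11},{"rx":0,"ry":0,"rz":0,"x":0,"y":0,"z":0,"jaw":0.11},{"rx":0,"ry":0,"rz":0,"x":0,"y":0,"z":0,"jaw":0.11}]' >/dev/null; python3 b.py
```

```text
t 11.6333 board x,y,z [0.072  0.0074 0.0731] toolx angle rel +y -0.11 tilt [ 0.002 -0.    -1.   ] jaw 0.0099 F [-0.3 -0.6  1.1]
```

```bash
python3 -m crank '[{"rx":0,"ry":0,"rz":0,"x":0,"y":0,"z":0.007,"jaw":0.11},{"rx":0,"ry":0,"rz":0,"x":0,"y":0,"z":0,"jaw":0.11},{"rx":0,"ry":0,"rz":0,"x":0.01,"y":0,"z":0,"jaw":0.11},{"rx":0,"ry":0,"rz":0,"x":0.01,"y":0,"z":0,"jaw":0.11},{"rx":0,"ry":0,"rz":0,"x":0.01,"y":0,"z":0,"jaw":0.11},{"rx":0,"ry":0,"rz":0,"x":0.01,"y":0,"z":0,"jaw":0.11},{"rx":0,"ry":0,"rz":0,"x":0.01,"y":0,"z":0,"jaw":0.11},{"rx":0,"ry":0,"rz":0,"x":0.01,"y":0,"z":0,"jaw":0.11},{"rx":0,"ry":0,"rz":0,"x":0.01,"y":0,"z":0,"jaw":0.11}]' >/dev/null; python3 b.py; python3 -m crank '[{"rx":0,"ry":0,"rz":0,"x":0.01,"y":0,"z":0,"jaw":0.11},{"rx":0,"ry":0,"rz":0,"x":0.01,"y":0,"z":0,"jaw":0.11},{"rx":0,"ry":0,"rz":0,"x":0.01,"y":0,"z":0,"jaw":0.11},{"rx":0,"ry":0,"rz":0,"x":0.01,"y":0,"z":0,"jaw":0.11},{"rx":0,"ry":0,"rz":0,"x":0.01,"y":0,"z":0,"jaw":0.11},{"rx":0,"ry":0,"rz":0,"x":0.01,"y":0,"z":0,"jaw":0.11},{"rx":0,"ry":0,"rz":0,"x":0,"y":0,"z":0,"jaw":0.11}]' >/dev/null; python3 b.py; python3 -m crank '[{"rx":0,"ry":0,"rz":0,"x":0,"y":0,"z":-0.03,"jaw":0.11},{"rx":0,"ry":0,"rz":0,"x":0,"y":0,"z":-0.03,"jaw":0.11},{"rx":0,"ry":0,"rz":0,"x":0,"y":0,"z":-0.03,"jaw":0.11},{"rx":0,"ry":0,"rz":0,"x":-0.03,"y":0,"z":-0.02,"jaw":0.11},{"rx":0,"ry":0,"rz":0,"x":-0.03,"y":0,"z":0,"jaw":0.11},{"rx":0,"ry":0,"rz":0,"x":-0.03,"y":0,"z":0,"jaw":0.11},{"rx":0,"ry":0,"rz":0,"x":-0.03,"y":0,"z":0,"jaw":0.11},{"rx":0,"ry":0,"rz":0,"x":0,"y":0,"z":0,"jaw":0.11},{"rx":0,"ry":0,"rz":0,"x":0,"y":0,"z":0,"jaw":0.11}]' >/dev/null; python3 b.py
python3 - <<'E'
from h import *
p=imaging.capture("side");cv2.imwrite("pics/s7.png",p["img"])
for k in("silver_button","punch","copper_slug","brass_bar"):print(k,[(round(m["score"],2),np.round(m["pixel"])) for m in models.landmark_of(p,k)[:2]])
E
```

```text
t 12.3833 board x,y,z [0.0715 0.0781 0.0646] toolx angle rel +y -0.12 tilt [ 0. -0. -1.] jaw 0.0103 F [-0.2 -0.2  0.2]
t 12.9667 board x,y,z [0.0714 0.1389 0.0646] toolx angle rel +y -0.06 tilt [ 0.     0.001 -1.   ] jaw 0.0099 F [0.7 0.  0.1]
t 13.7167 board x,y,z [0.0716 0.0153 0.1747] toolx angle rel +y -0.31 tilt [-0.  0. -1.] jaw 0.01 F [0.1 0.7 0.8]
silver_button [(0.61, array([200., 320.]))]
punch [(0.76, array([267., 207.])), (0.61, array([158., 277.]))]
copper_slug [(0.51, array([158., 276.]))]
brass_bar [(0.62, array([237., 319.]))]
```

View pics/s7.png

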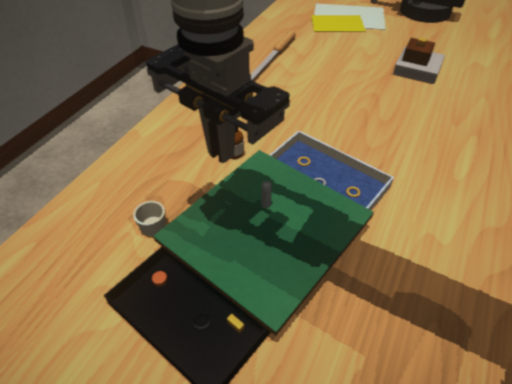

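All three offcuts lie in the black tray: copper (159,278), silver (200,321) and brass (236,322). The punch, bottle and pot are undisturbed.

```bash
python3 -c "
from rig import order
print(order.job_done())"
```

```text
the job is handed in; nothing more can be done
None
```

I swept all three offcuts into the black scrap tray and left the punch, bottle and pot standing where they were; the job is handed in at about 14 s on the robot clock, and no verdict was shown.

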